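# Set the four-plate coupon rack into the soak tray

### The job

Pick up the rack that carries four test plates and lower it into the grey four-well tray so that every plate goes down into a well of its own and the rack stands upright, fully down on the well floors. Lower it all the way before you let go, do not drop it in, and leave the rack with three plates standing where it is.

Things in the scene. Friction and masses are not known exactly. Their poses are not given: they have to be found in the camera images.
- rack4_grip (a point): Rack with FOUR green plates, standing on them like a comb; loose, 120 g, same after a half turn. Plates 36 (x) x 4 (y) x 34 mm high, at y = -54, -18, 18, 54 mm under an aluminium bar 14 x 126 (y) x 10 mm. On mid-bar a black grip tab 14 mm thick (x), 44 long (y), 40 high: pinch its 14 mm. This point: tab's centre, 64 mm above the plates' lower edges, 20 below the tab's top; z up.
- soak_tray: Grey tray, 76 (x) x 154 mm (y; 168 with end lips), 32 high, fixed. Four open wells in a row at y = -54, -18, 18, 54 mm, each 60 (x) x 26 (y), 28 deep; walls between 10 thick, floor 4. Origin: centre of the underside, on the bench; z up. Home: rack's bar over the tray's centre, along y, either way round, plates on the floors, tab's centre 68 mm above this origin.
- rack3_grip (a point): Centre of the grip tab of the other rack, to be left alone: same bar, tab, length and materials, but only THREE plates, at y = -54, 0, 54 mm; loose. 64 mm above the bench, axes as on the four-plate rack.
Things that resemble listed ones, but are neither listed nor needed, are in the scene too. Leave any purple look-alike of the soak_tray alone.

How it is judged:
By the outcome, as a careful person would: the job done as asked, in the order asked, and still so for the second after the job is handed in, with the robot touching nothing.
It also fails if it takes over 35 s, if anything falls off the work surface, if the arm or the gripper's body presses on something with over 40 N, if the wrist force passes 120 N, or if a joint passes its speed limit or range.

### The arm

A 6-joint arm with a two-finger parallel gripper is mounted at the origin on a cart in front of the work surface, level with it; the furniture and walls round the work are solid. World frame = base frame: x ahead of the robot, y to its left, z up, the work surface at z = 0. Lengths are in m, angles in rad, forces in N, time in s.
With the tool pointing down it reaches from about 0.275 to 0.725 m from the base axis. Payload 15.9 kg.
Tool frame: the origin (TCP) lies between the finger pads; the fingertips stand 8 mm ahead of it and the grasp point (between the pads) lies 11 mm behind it; z points along the fingers, y is the line along which they close (so a half turn about z gives the same grasp; the last joint's range is limited). The gripper opens to 85 mm and grips with 20 to 120 N. Pads are 22 mm wide; open, the fingers measure 114 mm over their backs; the gripper's body (76 mm by 85 mm) begins 54 mm behind the grasp point. The pads swing forward as they close: fully open they stand 13 mm farther back than shut.
Start: joints at [1.269, 0.213, -0.034, 1.323, 0, 1.571], TCP at [0.149, 0.477, 0.239] pointing down, gripper open.
Joint ranges: [-2.98, 2.98], [-0.74, 1.72], [-1.14, 1.35], [-2.1, 2.04], [-1.57, 1.44], [-3.14, 3.14]. Speed limits (rad/s): [1.89, 1.89, 2.39, 2.57, 3.14, 3.14].

### API

Orientations are given as a unit quaternion [w, x, y, z].
In Python, from station import env gives the robot as it stands.
- The arm moves only by the shell command python3 -m inch 'ROWS' [OPENING] [FORCE]. ROWS is JSON, a list of rows, each a list of 4 numbers: the shift along the tool's x, y, z each as a share of 50 mm, from -1 to 1, then the turn about the tool's z as a share of 8 degrees, from -1 to 1. In form: [[x, y, z, roll], ...]. A call has 1 to 20 rows; each row shifts and turns the commanded pose from where the row before left it, along the tool's axes as they then stand; what a row does not reach is not made up. A row lasts 1/10 s, in which the tool goes at most 50 mm and 8.59 degrees, less where a joint would pass 70% of its speed; a pose out of reach is approached as far as the arm can. A call with a number of a shift or a turn outside -1 to 1 is refused whole. A call with a gripper value outside its range is refused whole. OPENING is the opening, from 0 (shut) to 1 (fully open), set as the call begins (- or left out, the last holds). The fingers move at their own pace and stop on an object; FORCE is the grip in N (left out, the last holds). Time passes only in rows, so rows that do not move let the fingers close. It gives the time, the measured TCP pose, the force, the opening and the grip force at its end, in the units of the state.
- env.sense(): the state, without advancing time (a new reading comes with each control period).
- env.snapshot(name): name is "side" or "top" or "wrist"; returns (picture, depth): 384x512x3 uint8, blue, green, red; 384x512 float32, m along the optical axis (not along the pixel's ray), 0 where there is no reading.
- env.camera_model(name): a dict with "fov_y" (degrees; the focal length in pixels is half the picture's height over the tangent of half this angle, whatever the lens; pixels are square), "cx", "cy" (the principal point, pixels), "position" and "rotation" of the camera in the world. Camera axes: x right, y down, z forward; pixel columns grow to the right and rows downward; lengths in m; the calibration is good to about 2 mm. A picture is of the moment at which its call begins: read the wrist's pose just before it. camera_model takes no time and is no camera call; for the wrist camera it gives the pose at the moment of the call.
- env.sign_off(): hands the job in; it is judged then, once.
The state is a dict: "time_s": time; "joints": joint angles; "joint_velocities": joint speeds; "joint_efforts": joint torques, N m; "tool_pos": TCP position; "tool_rot": TCP orientation; "contact_force": force on the tool from outside, world axes, zero at the start; "torque": the same for the moment, N m; "gripper_width": opening from 0.0 (shut) to 1.0 (fully open); "grip_force": force on a finger pad.
Only numpy, scipy, OpenCV 4.12 (cv2) and the standard library are available. Lean on these libraries where they do the work, as an engineer would, in place of code of your own. Each camera call takes 0.05 s, during which the arm holds its last target. There are 200 camera calls.

## Working session

There is one attempt and no reset: what is moved stays moved. The work goes in short steps, Python scripts to look and compute and a shell command to move; the robot and the scene stay as the last step left them, time stands still between calls to the robot, and variables do not carry over. Pictures are saved under pics/ and viewed, at most 10 in all, crops included, and the job is handed in when it is done.

```bash
ls; mkdir -p pics; cat > h.py <<'E'
import numpy as np,cv2
from station import env
from scipy.spatial.transform import Rotation as R
def cam(n):
    m=env.camera_model(n); f=192/np.tan(np.radians(m['fov_y'])/2)
    r=np.array(m['rotation'],float)
    if r.shape!=(3,3): r=R.from_quat(np.roll(r.ravel(),-1)).as_matrix()
    return f,m['cx'],m['cy'],np.array(m['position']),r
def ray(c,uv,z):
    f,cx,cy,p,r=c; uv=np.atleast_2d(uv).astype(float)
    d=np.c_[(uv[:,0]-cx)/f,(uv[:,1]-cy)/f,np.ones(len(uv))]@r.T
    return p+d*((z-p[2])/d[:,2])[:,None]
def cloud(c,D):
    f,cx,cy,p,r=c; v,u=np.mgrid[:384,:512]
    P=np.stack([(u-cx)/f*D,(v-cy)/f*D,D],-1)@r.T+p
    P[D==0]=np.nan
    return P
E
python3 - <<'E'
from h import *
for n in('top','side'):
    print(env.camera_model(n)); c=cam(n)
    im,D=env.snapshot(n); cv2.imwrite(f'pics/{n}0.png',im); np.savez(f'{n}0.npz',im=im,D=D)
s=env.sense();print(s)
E
```

```text
pics
{'fov_y': 45.93644504407442, 'cx': 253.24771972905404, 'cy': 196.83171997699716, 'position': array([0.37551374, 0.11790861, 1.31612223]), 'rotation': array([ 0.03260741, -0.701675  ,  0.71156326, -0.01633059])}
{'fov_y': 48.243123185417566, 'cx': 257.6663531442195, 'cy': 191.22250404542245, 'position': array([0.40832686, 1.18440013, 0.84368616]), 'rotation': array([ 0.00779651, -0.02856445,  0.8940627 , -0.44696216])}
{'time_s': 0.1, 'joints': array([ 1.26901932e+00,  2.13302400e-01, -3.49562726e-02,  1.32350485e+00,
       -6.58445548e-06,  1.57079442e+00]), 'joint_velocities': array([-0.00082886, -0.00074271,  0.00308196, -0.00165075,  0.00158137,
        0.00054877]), 'joint_efforts': array([-1.15833678e-03, -6.87257981e+01,  4.87800872e+01,  1.24020534e-02,
       -2.96333667e-06,  2.20025998e-05]), 'tool_pos': array([0.14852586, 0.47713203, 0.23888382]), 'tool_rot': array([-6.94383539e-05,  1.50315635e-01,  9.88637940e-01, -4.78597543e-04]), 'contact_force': array([0.19733364, 0.35468727, 0.03193894]), 'torque': array([-0.01925486,  0.00695238,  0.01376629]), 'grip_force': 0.0, 'gripper_width': 1.0015625791068217}
```

View pics/top0.png

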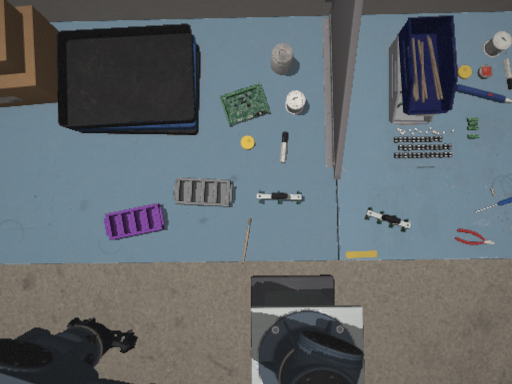

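View pics/side0.png

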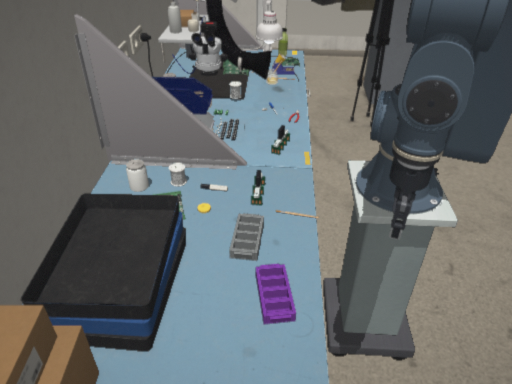

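The top view shows two candidate racks, at (279,197) and (388,218). It also shows the grey tray at (203,192), the purple look-alike at (134,221), and a partition down to about (338,178). In the side view the racks are at (258,188) and (282,138). Next I'll count the plates in close crops and measure.

```bash
python3 - <<'E'
from h import *
S=np.load('side0.npz')['im'];T=np.load('top0.npz')['im']
def cr(I,u,v,w,h,W,H): return cv2.resize(I[v-h:v+h,u-w:u+w],(W,H),interpolation=cv2.INTER_CUBIC)
a=np.hstack([cr(S,258,188,30,24,400,300),cr(S,282,138,30,24,400,300)])
b=np.hstack([cr(T,279,197,32,24,400,300),cr(T,388,218,32,24,400,300)])
cv2.imwrite('pics/crop.png',np.vstack([a,b]))
c=cam('top');D=np.load('top0.npz')['D'];P=cloud(c,D)
hsv=cv2.cvtColor(T,cv2.COLOR_BGR2HSV)
for n,(u,v,w,h) in dict(r1=(279,197,32,16),r2=(388,218,32,20),tray=(203,192,36,22)).items():
    p=P[v-h:v+h,u-w:u+w].reshape(-1,3);z=p[:,2]
    if n=='tray': q=p[(z>.022)&(z<.045)]
    else: q=p[(z>.033)&(z<.06)]; t=p[z>.065]; print(n,'tab',len(t),np.nanmedian(t,0), t.min(0),t.max(0))
    q=q.astype(np.float32); r=cv2.minAreaRect(q[:,:2]*1000); print(n,len(q),r,np.median(q[:,2]))
w=P[20:180,325:365].reshape(-1,3);w=w[w[:,2]>.03];print('wall',np.nanmin(w,0),np.nanmax(w,0))
E
```

```text
r1 tab 83 [0.46506339 0.07544172 0.08462093] [0.45915287 0.05332862 0.07417737] [0.4741884  0.09465606 0.08942224]
r1 197 ((465.6812438964844, 74.2163314819336), (123.72366333007812, 33.996429443359375), 89.10945892333984) 0.044290643
r2 tab 98 [ 0.39835004 -0.22726611  0.08404756] [ 0.38729204 -0.25049272  0.06610761] [ 0.40992718 -0.20773896  0.08987524]
r2 210 ((398.1780700683594, -229.34716796875), (125.4943618774414, 33.24151611328125), 71.25524139404297) 0.04308433
tray 810 ((483.6993713378906, 291.6136169433594), (168.09193420410156, 76.2310791015625), 86.24374389648438) 0.032078065
wall [ 0.53207557 -0.10489334  0.03014538] [ 0.96874915 -0.08320366  0.33357592]
```

View pics/crop.png

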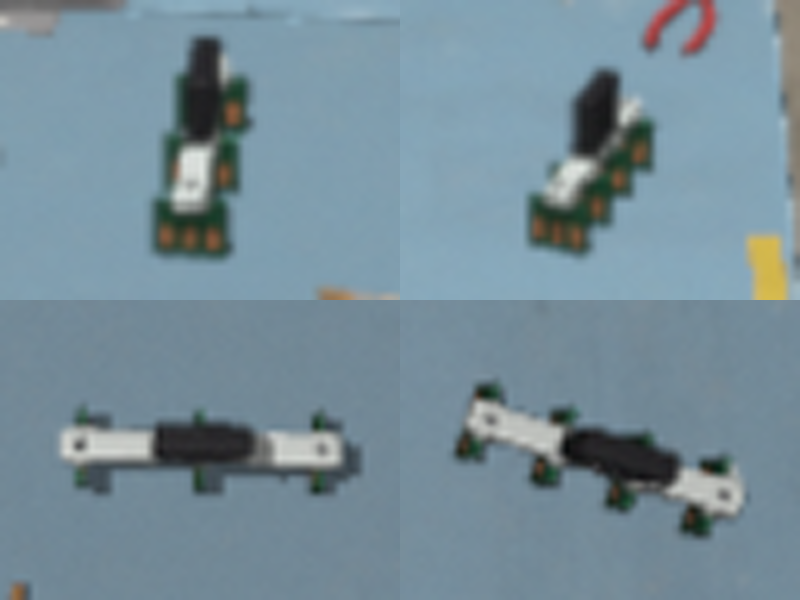

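The crops settle it. The rack at side (282,138) / top (388,218) has four plates, so it's the target. The one at side (258,188) / top (279,197) has three and stays where it is. The measured sizes match the description: bars about 125 mm, tabs topping out near 84 mm, and the grey tray 168x76x32. Target is (0.398,-0.229) with its long axis at 71°. I'll approach it at the current height.

```bash
python3 -m inch '[[-0.45,-0.6,0,0],[-0.45,-0.6,0,0],[-0.45,-0.6,0,0],[-0.45,-0.6,0,0],[-0.45,-0.6,0,0],[-0.45,-0.6,0,0],[-0.45,-0.6,0,0],[-0.45,-0.6,0,0],[-0.45,-0.6,0,0],[-0.45,-0.6,0,0],[-0.45,-0.6,0,0],[-0.45,-0.6,0,0],[-0.45,-0.6,0,0],[-0.45,-0.6,0,0],[-0.45,-0.6,0,0],[-0.45,-0.6,0,0],[-0.45,-0.6,0,0],[-0.45,-0.6,0,0],[-0.45,-0.6,0,0],[-0.45,-0.6,0,0]]' 1
python3 -m inch '[[0,0,0,1],[0,0,0,1],[0,0,0,1],[0,0,0,1],[0,0,0,1],[0,0,0,1],[0,0,0,1],[0,0,0,1],[0,0,0,1],[0,0,0,1],[0,0,0,1],[0,0,0,0.4],[0,0,0,0],[0,0,0,0]]'
python3 -c "
from h import *;print(env.sense()['joints'])"
```

```text
time_s: 2.1
tool_pos: [0.4, -0.2309, 0.239]
tool_rot: [-0.0, 0.151, 0.989, 0.0]
contact_force: [0.5, 0.9, 0.1]
gripper_width: 0.996
grip_force: 0.0
time_s: 3.5
tool_pos: [0.3999, -0.2292, 0.2391]
tool_rot: [-0.0, 0.811, 0.585, -0.0]
contact_force: [0.1, 0.0, 0.5]
gripper_width: 1.002
grip_force: 0.0
[-5.20472949e-01  1.32819560e-01 -1.31756807e-01  1.30658402e+00
 -7.12675792e-06  1.37099138e+00]
```

Now above the rack, so I'll take a closer wrist look.

```bash
cat > look.py <<'E'
from h import *
import sys
s=env.sense();c=cam('wrist');im,D=env.snapshot('wrist');cv2.imwrite(f'pics/{sys.argv[1]}.png',im)
P=cloud(c,D);np.savez(sys.argv[1],im=im,P=P)
E
python3 look.py w1; python3 - <<'E'
from h import *
d=np.load('w1.npz');P=d['P'];im=d['im'];hsv=cv2.cvtColor(im,cv2.COLOR_BGR2HSV)
q=P.reshape(-1,3)
near=np.hypot(q[:,0]-.398,q[:,1]+.229)<.08
for a,b in((.037,.052),(.072,.092)):
    k=q[near&(q[:,2]>a)&(q[:,2]<b)].astype(np.float32);print(len(k),np.median(k[:,2]),cv2.minAreaRect(k[:,:2]*1000))
E
```

```text
1076 0.044357367 ((401.3753967285156, -231.12985229492188), (124.69220733642578, 29.825029373168945), 74.1560287475586)
816 0.08400333 ((397.92724609375, -230.1866912841797), (44.29471206665039, 14.668583869934082), 71.44819641113281)
```

View pics/w1.png

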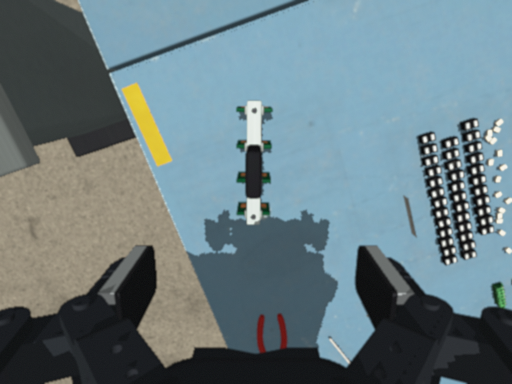

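The wrist view shows the four-plate rack with its tab at (253,170). All four plates are visible and the tab measures 44x14.7 mm at z 84 mm, which agrees with the top view. I'll trim 1.5 mm, descend and grasp.

```bash
python3 -m inch '[[-0.03,-0.03,0.4,0],[0,0,0.5,0],[0,0,0.5,0],[0,0,0.5,0],[0,0,0.5,0],[0,0,0.5,0],[0,0,0.3,0],[0,0,0.2,0],[0,0,0.15,0],[0,0,0.1,0],[0,0,0,0],[0,0,0,0]]'
python3 -m inch '[[0,0,0,0],[0,0,0,0],[0,0,0,0],[0,0,0,0],[0,0,0,0],[0,0,0,0],[0,0,0,0],[0,0,0,0],[0,0,0,0],[0,0,0,0]]' 0 45
```

```text
time_s: 4.75
tool_pos: [0.3983, -0.2304, 0.0573]
tool_rot: [0.0, 0.811, 0.584, 0.0]
contact_force: [0.4, 0.5, 0.6]
gripper_width: 1.001
grip_force: 0.0
time_s: 5.75
tool_pos: [0.398, -0.2302, 0.0568]
tool_rot: [0.0, 0.812, 0.584, -0.0]
contact_force: [-1.1, -0.1, 1.3]
gripper_width: 0.155
grip_force: 49.8
```

The grip is good: width is about 13–14 mm at 50 N. Lifting, then carrying clear of the partition.

```bash
python3 -m inch '[[0,0,-0.1,0],[0,0,-0.2,0],[0,0,-0.4,0],[0,0,-0.5,0],[0,0,-0.5,0],[0,0,-0.5,0],[0,0,-0.4,0],[0,0,-0.2,0],[0,0,-0.1,0],[0,0,0,0]]'
python3 -m inch '[[0.2,-0.07,0,0],[0.44,-0.145,0,0],[0.44,-0.145,0,0],[0.44,-0.145,0,0],[0.44,-0.145,0,0],[0.44,-0.145,0,0],[0.44,-0.145,0,0],[0.44,-0.145,0,0],[0.44,-0.145,0,0],[0.44,-0.145,0,0],[0.44,-0.145,0,0],[0.44,-0.145,0,0],[0.24,-0.075,0,0]]'
python3 -m inch '[[0.43,0,0,0],[0.43,0,0,0],[0.43,0,0,0],[0.43,0,0,0],[0.43,0,0,0],[0.43,0,0,0],[0.43,0,0,0],[0.43,0,0,0],[0.43,0,0,0],[0.43,0,0,0],[0.43,0,0,0],[0.2,0,0,0],[0.19,0,0,0],[0,0,0,-0.6],[0,0,0,-0.6],[0,0,0,-0.6],[0,0,0,0],[0,0,0,0],[0,0,0,0]]'
python3 look.py w2; python3 - <<'E'
from h import *
s=env.sense();t=s['tool_pos'];print(t,s['tool_rot'],s['gripper_width'],s['grip_force'])
P=np.load('w2.npz')['P'];q=P.reshape(-1,3)
near=np.hypot(q[:,0]-.4837,q[:,1]-.2916)<.12
k=q[near&(q[:,2]>.024)&(q[:,2]<.04)].astype(np.float32);print(len(k),np.median(k[:,2]),cv2.minAreaRect(k[:,:2]*1000))
k=q[(np.hypot(q[:,0]-t[0],q[:,1]-t[1])<.08)&(q[:,2]>t[2]-.03)&(q[:,2]<t[2]-.004)].astype(np.float32);print(len(k),np.median(k[:,2]),cv2.minAreaRect(k[:,:2]*1000))
E
```

```text
time_s: 6.75
tool_pos: [0.3981, -0.2302, 0.2019]
tool_rot: [0.0, 0.812, 0.584, 0.0]
contact_force: [-0.2, 0.8, -2.4]
gripper_width: 0.158
grip_force: 49.5
time_s: 8.05
tool_pos: [0.3982, 0.0495, 0.2009]
tool_rot: [-0.001, 0.811, 0.585, -0.001]
contact_force: [1.3, -1.5, -1.9]
gripper_width: 0.16
grip_force: 49.5
time_s: 9.95
tool_pos: [0.4804, 0.2904, 0.2018]
tool_rot: [-0.0, 0.733, 0.681, -0.0]
contact_force: [0.5, 0.6, -1.3]
gripper_width: 0.154
grip_force: 49.5
[0.48040128 0.29044287 0.20177055] [ 8.76428479e-06  7.32487746e-01  6.80780213e-01 -5.10405405e-05] 0.1578988787921089 49.513174295425415
4448 0.03220196 ((483.5057373046875, 295.9534606933594), (159.6431884765625, 76.31197357177734), 86.1037368774414)
4576 0.1891364 ((480.8313293457031, 289.7599182128906), (126.56842041015625, 35.8492317199707), 85.62356567382812)
```

View pics/w2.png

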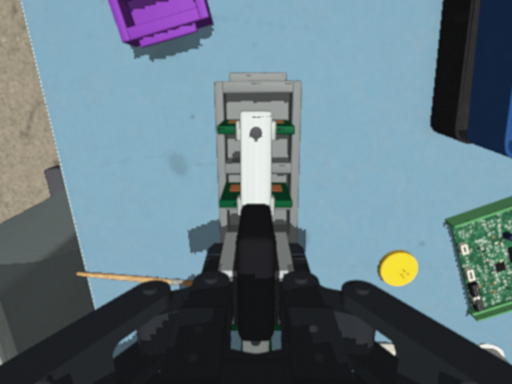

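The wrist view shows the tray centred under the held rack, with plates at (256,128) and (256,193) hanging level and the tray's far end at (258,77). The tray centre agrees with the top view to within 1 mm. I'll trim about 3 mm and go down to just above the rim.

```bash
python3 -m inch '[[0.036,0.054,0.1,-0.04],[0,0,0.4,0],[0,0,0.4,0],[0,0,0.4,0],[0,0,0.4,0],[0,0,0.2,0],[0,0,0.1,0],[0,0,0,0],[0,0,0,0]]'
python3 - <<'E'
from h import *
im,D=env.snapshot('side');cv2.imwrite('pics/s2.png',cv2.resize(im[180:290,190:320],(650,550),interpolation=cv2.INTER_CUBIC))
E
```

```text
time_s: 10.9
tool_pos: [0.4837, 0.2924, 0.1025]
tool_rot: [0.0, 0.73, 0.683, 0.0]
contact_force: [-0.1, 0.6, -0.6]
gripper_width: 0.16
grip_force: 49.5
```

View pics/s2.png

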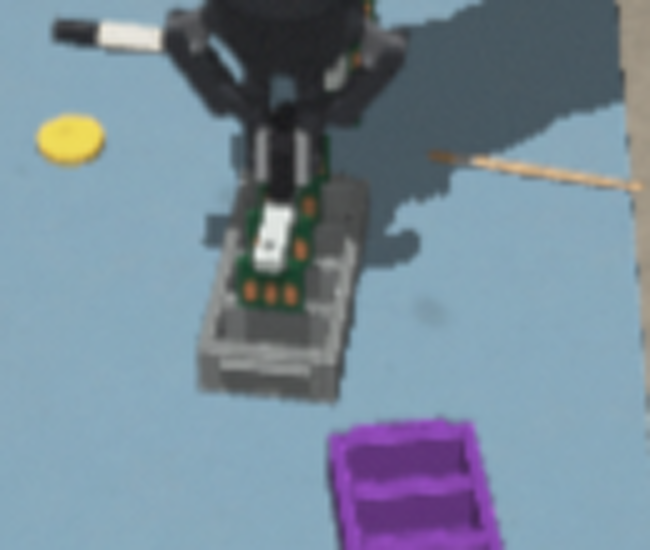

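The side crop shows the rack upright above the grey tray, its end plate at (270,290), just over the end well as expected at this height. Lowering into the wells.

```bash
python3 -m inch '[[0,0,0.1,0],[0,0,0.1,0],[0,0,0.1,0],[0,0,0.1,0],[0,0,0.1,0],[0,0,0.1,0],[0,0,0.1,0],[0,0,0.05,0],[0,0,0,0],[0,0,0,0]]'
```

```text
time_s: 11.95
tool_pos: [0.4833, 0.2922, 0.0644]
tool_rot: [0.0, 0.73, 0.683, 0.0]
contact_force: [-0.5, -0.5, -1.5]
gripper_width: 0.159
grip_force: 49.5
```

```bash
python3 -m inch '[[0,0,0.02,0],[0,0,0.02,0],[0,0,0.02,0],[0,0,0,0],[0,0,0,0],[0,0,0,0]]'
```

```text
time_s: 12.55
tool_pos: [0.4833, 0.2922, 0.0613]
tool_rot: [-0.0, 0.73, 0.683, -0.0]
contact_force: [-0.7, -0.1, -0.7]
gripper_width: 0.157
grip_force: 49.5
```

```bash
python3 -m inch '[[0,0,0.02,0],[0,0,0,0],[0,0,0,0]]'; python3 -m inch '[[0,0,0.01,0],[0,0,0,0],[0,0,0,0]]'
```

```text
time_s: 12.85
tool_pos: [0.4834, 0.2922, 0.0608]
tool_rot: [0.0, 0.73, 0.683, 0.0]
contact_force: [-2.5, -1.0, 7.7]
gripper_width: 0.156
grip_force: 50.8
time_s: 13.15
tool_pos: [0.4835, 0.2923, 0.0608]
tool_rot: [0.0, 0.73, 0.683, 0.0]
contact_force: [-4.4, -2.5, 15.1]
gripper_width: 0.161
grip_force: 52.0
```

It touches down at TCP z 60.8 mm, exactly where the well floor should be, with 15 N of support. Releasing and retreating.

```bash
python3 -m inch '[[0,0,-0.01,0],[0,0,0,0],[0,0,0,0],[0,0,0,0],[0,0,0,0],[0,0,0,0],[0,0,0,0]]' 0.7
python3 -m inch '[[0,0,-0.1,0],[0,0,-0.2,0],[0,0,-0.4,0],[0,0,-0.5,0],[0,0,-0.5,0],[0,0,-0.5,0],[0,0,-0.5,0],[0,0,-0.3,0],[0,0,0,0],[0,0,0,0]]'
python3 look.py w3; python3 - <<'E'
from h import *
im,D=env.snapshot('side');cv2.imwrite('pics/s3.png',cv2.resize(im[160:290,170:320],(690,598),interpolation=cv2.INTER_CUBIC))
q=np.load('w3.npz')['P'].reshape(-1,3);near=np.hypot(q[:,0]-.4834,q[:,1]-.2917)<.08
for a,b in((.043,.055),(.078,.1)):
    k=q[near&(q[:,2]>a)&(q[:,2]<b)].astype(np.float32);print(len(k),np.median(k[:,2]),cv2.minAreaRect(k[:,:2]*1000))
E
```

```text
time_s: 13.85
tool_pos: [0.4833, 0.2922, 0.0603]
tool_rot: [0.0, 0.73, 0.683, -0.0]
contact_force: [0.5, -0.7, -0.4]
gripper_width: 0.699
grip_force: 0.0
time_s: 14.85
tool_pos: [0.4833, 0.2922, 0.2104]
tool_rot: [0.0, 0.73, 0.683, 0.0]
contact_force: [0.4, 0.1, -0.1]
gripper_width: 0.698
grip_force: 0.0
1231 0.048494298 ((484.1886901855469, 291.8660888671875), (125.42453002929688, 17.667490005493164), 85.81334686279297)
995 0.08807277 ((484.1087951660156, 292.3915100097656), (43.10317611694336, 15.225715637207031), 86.50382232666016)
```

View pics/w3.png

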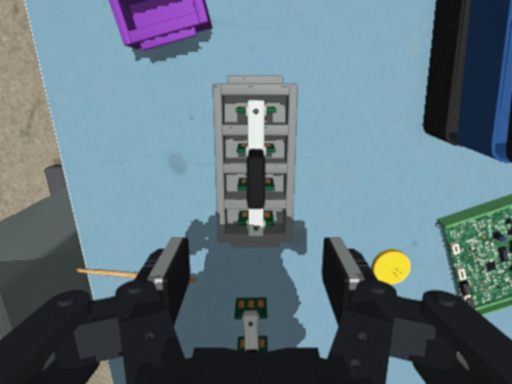

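View pics/s3.png

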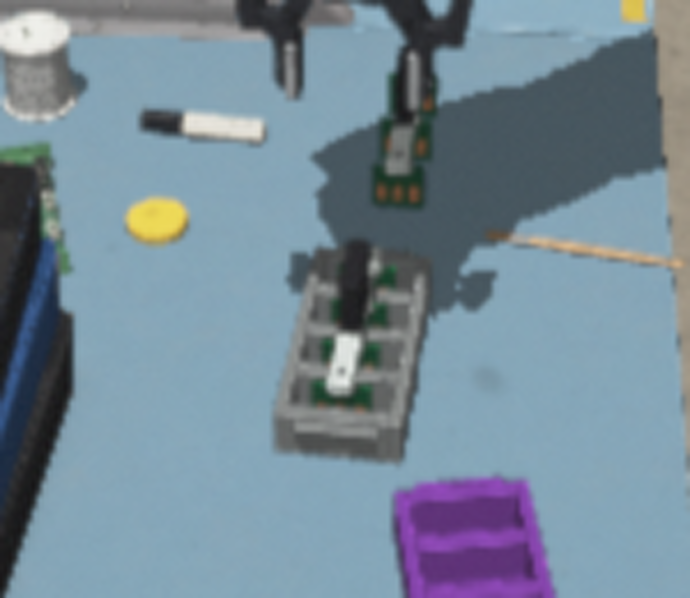

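The wrist view shows all four plates in their own wells, at (256,112), (256,148), (256,183) and (256,217). The tab top is at 88 mm and the bar top at 48 mm, so the rack is fully down and upright. The three-plate rack stands untouched at (251,330).

```bash
python3 -c "
from station import env;print(env.sign_off())"
```

```text
the job is handed in; nothing more can be done
None
```

The four-plate rack is upright in the grey tray with each plate on the floor of its own well, it was let go only after touching down, the three-plate rack was left alone, and the job is handed in at about 15 s.

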